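# Fasten the vial cover of a bench shaker

### The arm

A 6-joint arm with a two-finger parallel gripper is mounted at the origin on a cart in front of the work surface, level with it; the furniture and walls round the work are solid. World frame = base frame: x ahead of the robot, y to its left, z up, the work surface at z = 0. Lengths are in m, angles in rad, forces in N, time in s.
With the tool pointing down it reaches from about 0.325 to 0.85 m from the base axis. Payload 15.5 kg.
Tool frame: the origin (TCP) lies between the finger pads; the fingertips stand 25 mm ahead of it and the grasp point (between the pads) lies 6 mm ahead of it (robot.tips_ahead is the distance from the TCP to the fingertips, in m); z points along the fingers, y is the line along which they close (so a half turn about z gives the same grasp; the last joint's range is limited). The gripper opens to 91 mm and grips with 3 to 60 N. Pads are 32 mm wide; open, the fingers measure 118 mm over their backs; the gripper's body (76 mm by 178 mm) begins 60 mm behind the grasp point.
Start: joints at [-0.096, 0.494, 1.345, -0, 1.302, -0.096], TCP at [0.625, 0, 0.204] pointing down, gripper open.
Joint ranges: [-2.91, 2.91], [-0.82, 2.16], [0.22, 2.67], [-1.22, 4.37], [0.12, 2.79], [-3.08, 3.08]. Speed limits (rad/s): [1.89, 1.89, 2.57, 3.01, 3.01, 3.01].

### API

Orientations are given as a rotation vector (axis times angle).
In Python, from workcell import robot gives the robot as it stands. The module is installed in compiled form; this text tells all that it offers.
- The arm moves only by the tool send_rows, never from a script. Its argument "steps" is a list of rows, each a list of 3 entries, a list of its own where there are three numbers: the shift along the tool's x, y, z in cm, then the turn, a rotation vector about the tool's x, y, z in degrees, then the opening in per cent of the stroke, from 0 (shut) to 100 (fully open). A call has exactly 5 rows; each row is the pose to reach, as a shift and turn from the pose commanded when the call began, along the tool's axes at that moment; what a row does not reach only later rows make up. A row lasts 1/8 s, in which the tool goes at most 62.5 mm and 10.7 degrees, less where a joint would pass 70% of its speed; a pose out of reach is approached as far as the arm can. A call with a gripper value outside its range is refused whole. The fingers move at their own pace and stop on an object; "grip_force" is the grip in N (left out, the last holds). Time passes only in rows, so rows that repeat a pose let the fingers close, or fill a call up. It gives the time, the measured TCP pose, the force, the opening and the grip force at its end, in the units of the state.
- robot.state(): the state, without advancing time (a new reading comes with each control period).
- robot.read_camera(name): name is "scene" or "side" or "wrist"; returns a dict with "image" (480x640x3 uint8, red, green, blue), "fx", "fy", "cx", "cy" (pixels), "xyz" and "attitude" of the camera in the world; the wrist camera has in their place "mount" (4x4, takes a point from camera to tool coordinates, whose origin is the TCP and whose axes are the flange's). Camera axes: x right, y down, z forward; pixel columns grow to the right and rows downward; lengths in m; the calibration is good to about 2 mm. A picture is of the moment at which its call begins: read the wrist's pose just before it. There is no depth.
- robot.finish_job(): hands the job in; it is judged then, once.
The state is a dict: "time_s": time; "joint_positions": joint angles; "joint_vel": joint speeds; "tau": joint torques, N m; "ee_pos": TCP position; "eef_rot": TCP orientation; "ft_force": force on the tool from outside, world axes, zero at the start; "moment": the same for the moment, N m; "opening": finger opening in m; "gripper_force": force on a finger pad.
Only numpy, scipy, OpenCV 4.12 (cv2) and the standard library are available. Lean on these libraries where they do the work, as an engineer would, in place of code of your own. Each camera call takes 0.05 s, during which the arm holds its last target. There are 200 camera calls.

### The job

The cover has only been laid on the shaker's vial tray. Fasten it for shaking: its two rear slots pushed fully home round the headed pins, and its front pressed straight down until it lies flat and both clip arms have snapped over the tray's rim. Leave the conical flask and the timer beside the shaker where they stand.

Things in the scene. Friction and masses are not known exactly. Their poses are not given: they have to be found in the camera images.
- shaker: Bench vial shaker, fixed: white housing 212 x 150 mm, 54 mm high, control panel at its front, carrying a white open vial tray 160 x 120 mm (x, y) whose flat rim is 120 mm above the worktop. Origin on the worktop under the centre; x from front panel to rear, z up. The tray's long sides are smooth but for a pocket under the rim at x = -56 to -24 mm on each side, where the clips catch.
- cover_home (a point): Point on the shaker: centre of the tray at rim height (120 mm above the worktop), axes as the shaker's. The cover's origin lies here when it is fastened.
- pin_left (a point): Top of the left (+y) of two upright steel pins on the tray's rear shelf, at shaker x = 76, y = +35 mm, 12 mm above the rim. Pin 6 mm thick; head 15 mm wide and 3 mm thick, its underside 9 mm above the rim. The cover's slot goes round the pin, below the head.
- pin_right (a point): The same on the right, at shaker x = 76, y = -35 mm.
- cover: Loose grey cover, 0.15 kg, 175 x 131 mm (x, y), plate 4 mm with clear window, lying on the tray. Origin at the centre of the plate's underside; x to its rear, z up. Slots open to the rear at y = +35 and -35 mm, 12 mm wide, 15 mm deep. Starts 22 to 36 mm too far to the front, front raised (pitch about 0.15 rad) on its clip arms. Slides with about 2 N, guided by its sides; clips catch only with slots home.
- press_pad (a point): Top of the ribbed thumb pad (32 x 62 mm) on the cover, between the two clip arms: cover x = -30 mm, y = 0, 6 mm above the plate's underside. About 8 to 12 N straight down on it snaps the clips; it goes down about 18 mm in all, to 126 mm above the worktop.
- front_edge (a point): Middle of the cover's front face, an upright flange 16 mm high and 120 mm wide (cover x = -87 mm, 4 mm below the plate's underside): the face to push against, toward the shaker's +x. When fastened it hangs 7 mm in front of the tray.
- clip_left (a joint): White clip arm, 24 mm wide, 40 mm long, hinged on the cover's left (+y) side at cover x = -40 mm, sprung inward; rad, 0 at rest (straight down), grows as it spreads outward. It spreads by about 0.2 as its barb passes the rim and springs back to about 0 below it.
- clip_right (a joint): The same clip arm on the cover's right (-y) side.
- flask: Conical flask with a red bung, 76 mm wide, 137 mm high, loose, standing to the right of the shaker, about 140 mm from its middle. Origin at the centre of its underside.
- timer: White bench timer, 60 x 62 x 19 mm, loose, lying to the right of the shaker near its front. Origin at the centre of its underside.

How it is judged:
At the end, for the whole second after the job is handed in: The cover lies flat on the tray (within 3 mm and 0.04 rad of home), its slots home on the pins (within 5 mm), both clip arms sprung back under the rim (spread less than 0.08 rad), at rest (x of cover in the frame of cover_home between -0.005 and 0.004 m and z of press_pad in the frame of cover_home below 0.009 m and z of cover in the frame of cover_home below 0.003 m and angle between the z axis of cover and the z axis of shaker, either way round below 0.04 rad and value of joint each of clip_left, clip_right below 0.08 rad and linear speed of cover below 0.02 m/s); the robot touches nothing.
It fails at once if the conical flask is moved more than 30 mm or tipped (distance of flask from where it was at the start of the episode above 0.03 m or angle between flask's own z axis and vertical above 0.3 rad).
It fails at once if the timer is moved more than 30 mm (distance of timer from where it was at the start of the episode above 0.03 m).
It also fails if it takes over 32 s, if anything falls off the work surface, if the arm or the gripper's body presses on something with over 40 N, if the wrist force passes 120 N, or if a joint passes its speed limit or range.

## Working session

There is one attempt and no reset: what is moved stays moved. The work goes in short steps, Python scripts to look and compute and a tool call to move; the robot and the scene stay as the last step left them, time stands still between calls to the robot, and variables do not carry over. Pictures are saved under pics/ and viewed, at most 10 in all, crops included, and the job is handed in when it is done.

Besides the shell and the picture viewer there is one more tool, called after ">>>" by a JSON object that holds its "method" and its "body". send_rows: Moves the arm, as the interface text tells. Its arguments: {"type":"object","properties":{"steps":{"type":"array","items":{"type":"array"}},"grip_force":{"type":"number"}},"required":["steps"]}

```bash
mkdir -p pics
cat > h.py <<'E'
import numpy as np, cv2
from scipy.spatial.transform import Rotation as R
from workcell import robot
def cam(n):
    s=robot.state(); c=robot.read_camera(n)
    if 'mount' in c:
        T=np.eye(4);T[:3,:3]=R.from_rotvec(s['eef_rot']).as_matrix();T[:3,3]=s['ee_pos'];M=T@np.array(c['mount']);c['P']=M[:3,3];c['R']=M[:3,:3]
    else:
        c['P']=np.array(c['xyz']);a=np.array(c['attitude']);c['R']=a if a.shape==(3,3) else R.from_rotvec(a).as_matrix()
    return c
def save(c,f): cv2.imwrite(f,c['image'][:,:,::-1])
def ray(c,u,v,z):
    d=c['R']@np.array([(u-c['cx'])/c['fx'],(v-c['cy'])/c['fy'],1]); return c['P']+d*(z-c['P'][2])/d[2]
def proj(c,p):
    q=c['R'].T@(np.array(p)-c['P']); return c['fx']*q[0]/q[2]+c['cx'],c['fy']*q[1]/q[2]+c['cy']
E
python3 - <<'E'
from h import *
import pickle
s=robot.state();print({k:np.round(v,3) for k,v in s.items()})
for n in ['scene','side','wrist']:
    c=cam(n);save(c,f'pics/{n}0.png');pickle.dump(c,open(n+'.pkl','wb'));print(n,c.get('attitude'),c['P'],c['fx'],c['R'].round(3).tolist())
E
```

```text
{'time_s': np.float64(0.0), 'joint_positions': array([-0.095,  0.494,  1.346, -0.   ,  1.302, -0.096]), 'joint_vel': array([ 0.001, -0.001, -0.   , -0.001,  0.001, -0.   ]), 'tau': array([-1.0000e-03, -8.7881e+01, -3.8186e+01,  7.1000e-02,  5.3000e-02,
       -0.0000e+00]), 'ee_pos': array([0.625, 0.   , 0.203]), 'eef_rot': array([-2.221e+00, -2.221e+00,  1.000e-03]), 'ft_force': array([ 0.095, -0.576, -0.058]), 'moment': array([-0.004, -0.01 ,  0.021]), 'gripper_force': np.float64(0.0), 'opening': np.float64(0.091)}
scene [-2.33882351  0.62959952 -0.22695639] [ 0.30420861 -0.49067957  0.76481796] 454.85354853205587 [[0.867, -0.377, 0.326], [-0.498, -0.641, 0.583], [-0.011, -0.668, -0.744]]
side [-2.23908075  0.38349069 -0.17941443] [ 0.37508188 -0.60738891  0.66112177] 511.7327957386788 [[0.943, -0.213, 0.256], [-0.333, -0.604, 0.725], [-0.0, -0.768, -0.64]]
wrist None [0.62537551 0.07420726 0.38480808] 369.92291237459364 [[1.0, 0.001, -0.001], [0.0, -0.964, -0.267], [-0.001, 0.267, -0.964]]
```

View pics/scene0.png

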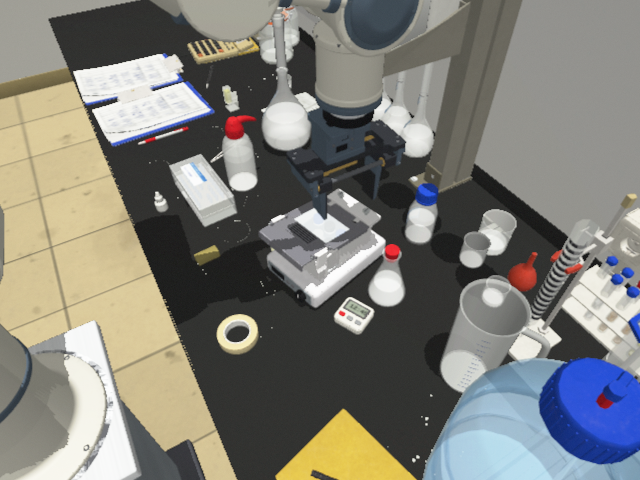

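View pics/wrist0.png

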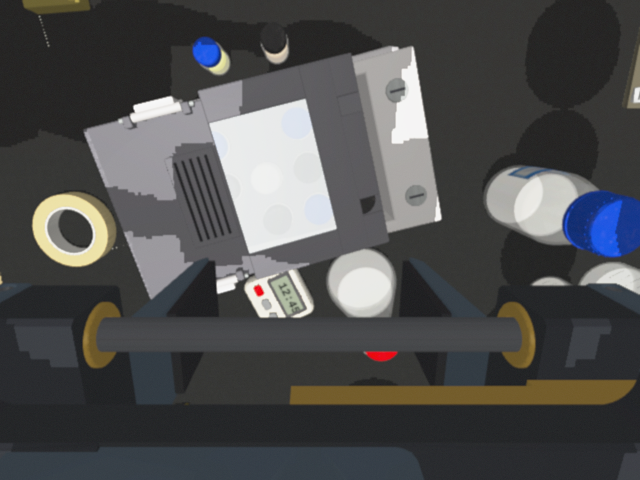

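View pics/side0.png

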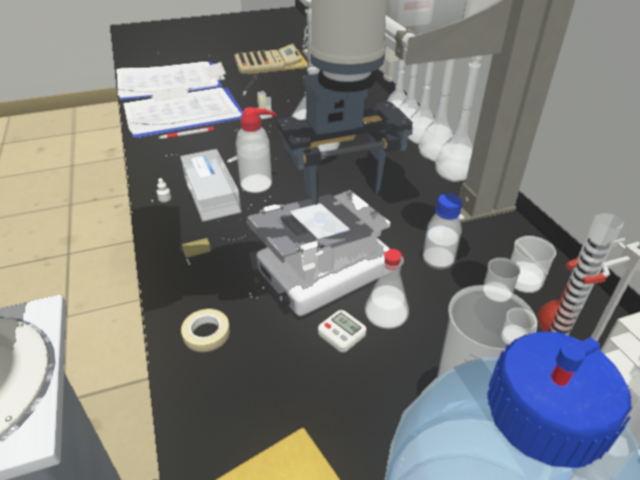

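The wrist view shows pin heads at (396,90) and (416,196), the cover's front corner at (87,130) and the ribbed pad around (204,197). The side views show the flask and timer to the right of the shaker and clear space in front of it.

Run:
```python
from h import *
import pickle
c=pickle.load(open('wrist.pkl','rb'))
L=ray(c,396,90,.132);Rr=ray(c,416,196,.132)
print(L,Rr,np.linalg.norm(L-Rr))
d=(L-Rr)[:2];d/=np.linalg.norm(d);yaw=np.arctan2(-d[0],d[1]);X=np.array([np.cos(yaw),np.sin(yaw)]);Y=np.array([-X[1],X[0]])
O=(L+Rr)[:2]/2-.076*X
print('yaw',np.degrees(yaw),'O',O)
def sh(u,v,z):
    p=ray(c,u,v,z)[:2]-O; return np.round([p@X,p@Y],4)
print('rear corners cover',sh(355,55,.124),sh(388,241,.124))
print('front corner',sh(87,130,.146),'pad corners',[sh(*q,.142) for q in [(172,160),(205,152),(232,232),(200,245)]])
print('shelf rear',sh(413,47,.12),sh(440,220,.12))
cv2.imwrite('pics/crop.png',cv2.resize(c['image'][30:310,70:460,::-1],None,fx=2,fy=2))
for n in ['side','scene']:
    k=pickle.load(open(n+'.pkl','rb'))
    print(n,'pins',proj(k,L),proj(k,Rr),'clip', [proj(k,[*(O+X*a+Y*b),.15]) for a,b in[(-.115,.065),(-.115,-.065)]])
```

```text
[0.6808917  0.10151487 0.132     ] [0.69895367 0.0333381  0.132     ] 0.07052876546480835
yaw 14.838399053073577 O [0.61645714 0.04796336]
rear corners cover [0.0565 0.0631] [ 0.052  -0.0647]
front corner [-0.1173  0.0609] pad corners [array([-0.0741,  0.0303]), array([-0.0519,  0.0296]), array([-0.0516, -0.0253]), array([-0.0756, -0.0285])]
shelf rear [0.0947 0.0587] [ 0.0927 -0.06  ]
side pins (np.float64(349.243186852313), np.float64(193.2477321436155)) (np.float64(373.6535583098959), np.float64(212.39354931602435)) clip [(np.float64(247.3237659611217), np.float64(212.58219688120948)), (np.float64(288.0101614514607), np.float64(255.09981266205006))]
scene pins (np.float64(341.38208960607824), np.float64(192.96024382902414)) (np.float64(367.01714985979015), np.float64(209.71636955811698)) clip [(np.float64(259.50372074613324), np.float64(227.22865594694466)), (np.float64(307.2477592671858), np.float64(265.38712165107324))]
```

View pics/crop.png

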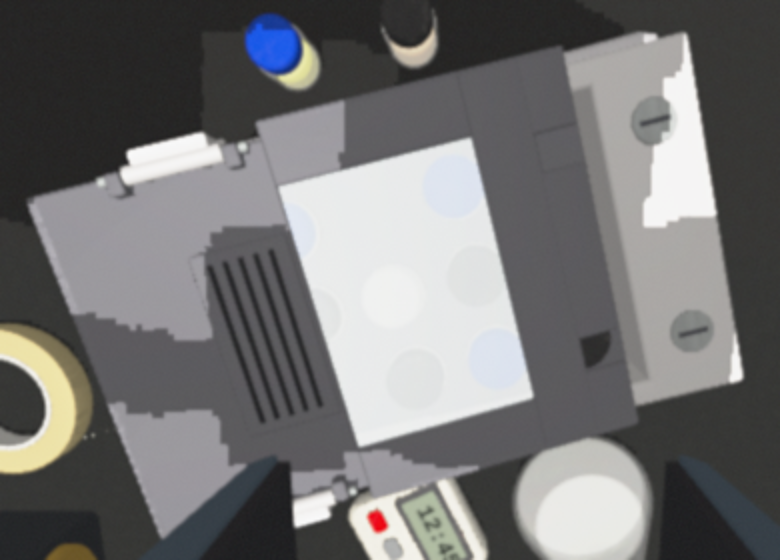

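>>> {"method": "send_rows", "body": {"steps": [[[0.2,-5,0],[0,0,-7],0],[[0.5,-10.5,0],[0,0,-14.8],0],[[0.8,-15.8,0],[0,0,-14.8],0],[[0.8,-15.8,2],[0,0,-14.8],0],[[0.8,-15.8,4.4],[0,0,-14.8],0]], "grip_force": 20}}

```text
time_s: 0.78
ee_pos: [0.4669, 0.008, 0.1601]
eef_rot: [1.916, 2.488, 0.001]
ft_force: [0.4, -0.1, -0.3]
opening: 0.0439
gripper_force: 0.0
```

Run:
```python
from h import *
s=robot.state();print({k:np.round(s[k],3) for k in ['time_s','ee_pos','eef_rot','ft_force','opening']})
c=cam('wrist');save(c,'pics/w1.png')
c=cam('side');save(c,'pics/s1.png')
a=cv2.imread('pics/w1.png');b=cv2.resize(cv2.imread('pics/s1.png')[150:350,180:440],(624,480))
cv2.imwrite('pics/m1.png',cv2.resize(np.vstack([np.hstack([cv2.resize(a,(400,300)),cv2.resize(b,(400,300))])]),(800,300)))
```

```text
{'time_s': np.float64(0.775), 'ee_pos': array([0.467, 0.008, 0.16 ]), 'eef_rot': array([1.916e+00, 2.488e+00, 1.000e-03]), 'ft_force': array([ 0.44 , -0.069, -0.26 ]), 'opening': np.float64(0.044)}
```

View pics/m1.png

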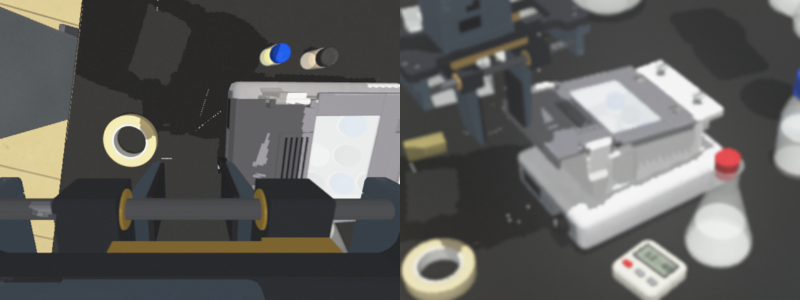

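The gripper sits square in front of the flange (right finger near the front edge), still closing; flask and timer are well clear.

>>> {"method": "send_rows", "body": {"steps": [[[0,0,0],[0,0,0],0],[[0,0,0],[0,0,0],0],[[0,0,0],[0,0,0],0],[[0,0.8,0],[0,0,0],0],[[0,1.6,0],[0,0,0],0]]}}

```text
time_s: 1.5
ee_pos: [0.4833, 0.0122, 0.1602]
eef_rot: [1.917, 2.489, 0.0]
ft_force: [0.2, -0.1, -0.2]
opening: 0.0006
gripper_force: 0.0
```

>>> {"method": "send_rows", "body": {"steps": [[[0,0.4,0],[0,0,0],0],[[0,0.8,0],[0,0,0],0],[[0,1.2,0],[0,0,0],0],[[0,1.6,0],[0,0,0],0],[[0,2.0,0],[0,0,0],0]]}}

```text
time_s: 2.12
ee_pos: [0.502, 0.0172, 0.16]
eef_rot: [-1.917, -2.489, 0.0]
ft_force: [-0.5, 0.3, 0.5]
opening: 0.0002
gripper_force: 0.0
```

>>> {"method": "send_rows", "body": {"steps": [[[0,0.2,0],[0,0,0],0],[[0,0.4,0],[0,0,0],0],[[0,0.6,0],[0,0,0],0],[[0,0.8,0],[0,0,0],0],[[0,1.0,0],[0,0,0],0]]}}

```text
time_s: 2.75
ee_pos: [0.5116, 0.0198, 0.16]
eef_rot: [1.917, 2.489, 0.0]
ft_force: [1.1, -0.2, 0.2]
opening: 0.0003
gripper_force: 0.0
```

Run:
```python
from h import *
c=cam('wrist');save(c,'pics/w2.png')
c=cam('side');save(c,'pics/s2.png')
a=cv2.imread('pics/w2.png');b=cv2.imread('pics/s2.png')[170:320,230:430]
cv2.imwrite('pics/m2.png',np.hstack([cv2.resize(a[:,240:],(400,480)),cv2.resize(b,(400,300),interpolation=3)[:, :].repeat(1,0) if 0 else cv2.resize(b,(400,480))]))
```

```text
(no output)
```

View pics/m2.png

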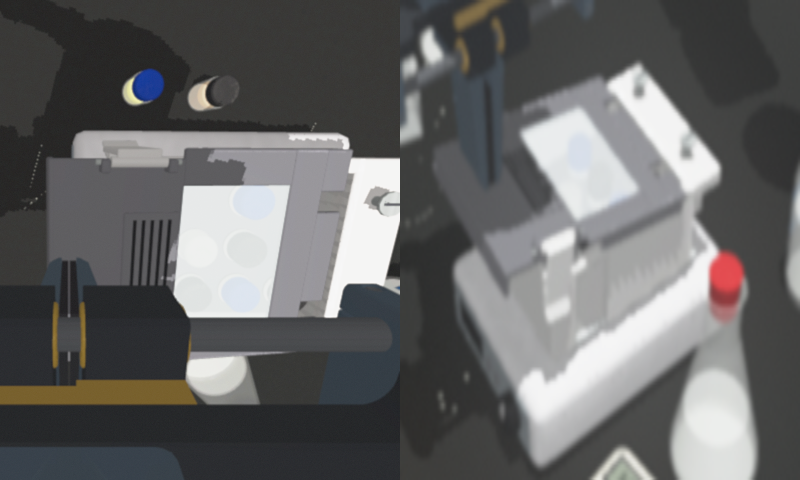

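The fingers look as if they are above the plate rather than in front of it, so I'll triangulate the front corners to check the cover's real height.

Run:
```python
from h import *
import pickle
w0=pickle.load(open('wrist.pkl','rb'));s0=pickle.load(open('side.pkl','rb'))
w2=cam('wrist');s2=cam('side')
O=np.array([.61646,.04796]);a=np.radians(14.84);X=np.array([np.cos(a),np.sin(a)]);Y=np.array([-X[1],X[0]])
def tri(obs):
    A=np.zeros((3,3));b=np.zeros(3)
    for c,u,v in obs:
        d=c['R']@np.array([(u-c['cx'])/c['fx'],(v-c['cy'])/c['fy'],1]);d/=np.linalg.norm(d);M=np.eye(3)-np.outer(d,d);A+=M;b+=M@c['P']
    p=np.linalg.solve(A,b);q=p[:2]-O
    return np.round([q@X,q@Y,p[2]],4),[np.round(np.array(proj(c,p))-[u,v],1) for c,u,v in obs]
print('FL now',tri([(w2,287,157),(s2,247,221.5)]))
for z in (.12,.13,.14,.15):
    p=ray(w2,287,157,z)[:2]-O;q=ray(w2,593,150,z)[:2]-O;p0=ray(w0,87,130,z)[:2]-O;print(z,p@X,p@Y,'rear',q@X,q@Y,'before',p0@X,p0@Y)
print('tip proj wrist',proj(w2,[.5116,.0198,.135]),'side',proj(s2,[.5116,.0198,.135]))
# crop now side, before/after
f=lambda c:cv2.resize(c['image'][170:310,220:400,::-1],(400,311),interpolation=cv2.INTER_CUBIC)
cv2.imwrite('pics/m3.png',np.hstack([f(s0),f(s2)]))
```

```text
FL now (array([-0.1196,  0.0616,  0.1353]), [array([0.9, 0.4]), array([-0.3,  0. ])])
0.12 -0.12090975215604599 0.060913400690166535 rear 0.0575215118978297 0.06482737854633283 before -0.13169919386742104 0.06499026812983655
0.13 -0.12033571452613089 0.06149183544771091 rear 0.05003361224850976 0.06522897073003762 before -0.12614650120195287 0.06340791719569333
0.14 -0.11976167689621582 0.06207027020525527 rear 0.04254571259918971 0.06563056291374249 before -0.12059380853648463 0.0618255662615501
0.15 -0.11918763926630073 0.06264870496279963 rear 0.03505781294986966 0.06603215509744732 before -0.11504111587101648 0.06024321532740689
tip proj wrist (np.float64(308.1014490059665), np.float64(264.38192703684956)) side (np.float64(270.8455582794854), np.float64(238.70662789009015))
```

View pics/m3.png

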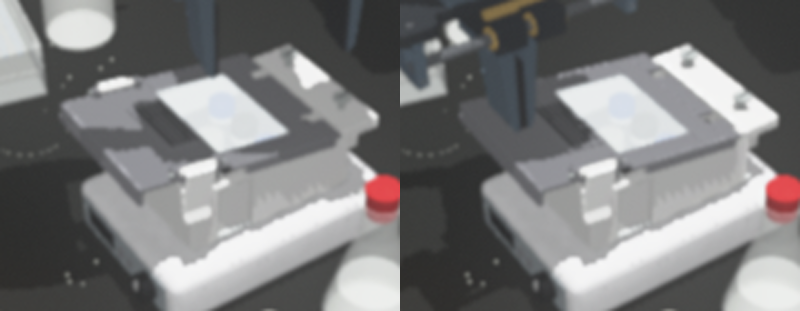

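Run:
```python
from h import *
print(robot.tips_ahead, [x for x in dir(robot) if x[0]!='_'])
s=robot.state();print(s['ee_pos'],s['ft_force'])
c=cam('side')
T=R.from_rotvec(s['eef_rot']).as_matrix()
for dz in (0,.01,.02,.025):print(dz,[np.round(proj(c,np.array(s['ee_pos'])+T@np.array([i*.016,j*.0135,dz])),0) for i in(-1,1) for j in(-1,1)])
im=c['image'][180:270,230:320,::-1].copy();cv2.imwrite('pics/m4.png',cv2.resize(im,(540,540),interpolation=0))
```

```text
0.025 ['Unreachable', 'finish_job', 'read_camera', 'state', 'tips_ahead']
[0.51146267 0.01977272 0.16001756] [-0.18378011 -0.69387335  0.02198691]
0 [array([267., 235.]), array([282., 229.]), array([257., 224.]), array([272., 219.])]
0.01 [array([268., 240.]), array([283., 234.]), array([258., 229.]), array([272., 223.])]
0.02 [array([268., 245.]), array([283., 239.]), array([258., 234.]), array([273., 228.])]
0.025 [array([268., 247.]), array([283., 241.]), array([259., 237.]), array([273., 231.])]
```

View pics/m4.png

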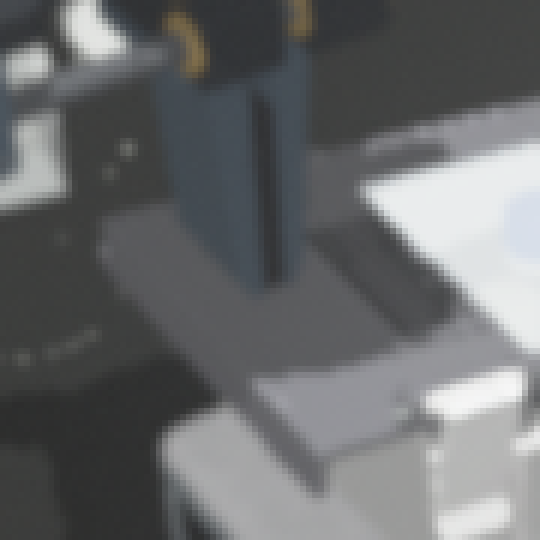

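The image shows the closed fingertips above the cover, about 38 mm higher than TCP − 25 mm predicts, and the cover has not moved. I'll back off, go 40 mm lower (harmless if the tips turn out lower than seen: the tray front is 7 mm behind the final face), and push again.

>>> {"method": "send_rows", "body": {"steps": [[[0,-2.5,0],[0,0,0],0],[[0,-5,0],[0,0,0],0],[[0,-5,2],[0,0,0],0],[[0,-5,4],[0,0,0],0],[[0,-5,4],[0,0,0],0]]}}

```text
time_s: 3.62
ee_pos: [0.4623, 0.007, 0.1193]
eef_rot: [-1.916, -2.487, 0.002]
ft_force: [-0.4, 0.6, 0.8]
opening: 0.0004
gripper_force: 0.0
```

Run:
```python
from h import *
s=robot.state();c=cam('side');k=cam('scene');print(s['ee_pos'],s['ft_force'],s['joint_positions'])
for n,c in (('side',c),('scene',k)):
    print(n,'tip',proj(c,np.array(s['ee_pos'])-[0,0,.025]),'tcp',proj(c,s['ee_pos']))
a=cv2.resize(c['image'][170:290,200:320,::-1],(400,400),interpolation=0)
c=cam('side');b=cv2.resize(c['image'][170:290,200:320,::-1],(400,400),interpolation=0)
cv2.imwrite('pics/m5.png',np.hstack([a,b]))
```

```text
[0.46229319 0.0070322  0.11927151] [-0.41445973  0.56668109  0.77477156] [-1.14070263e-01  3.87817345e-01  1.83620407e+00  2.12167865e-05
  9.19810094e-01 -3.72300004e-01]
side tip (np.float64(245.0618292778369), np.float64(269.22809150178415)) tcp (np.float64(243.58059536058994), np.float64(257.7155609763772))
scene tip (np.float64(266.7147946334006), np.float64(278.3692843581246)) tcp (np.float64(265.29571830837455), np.float64(269.97382116005366))
```

View pics/m5.png

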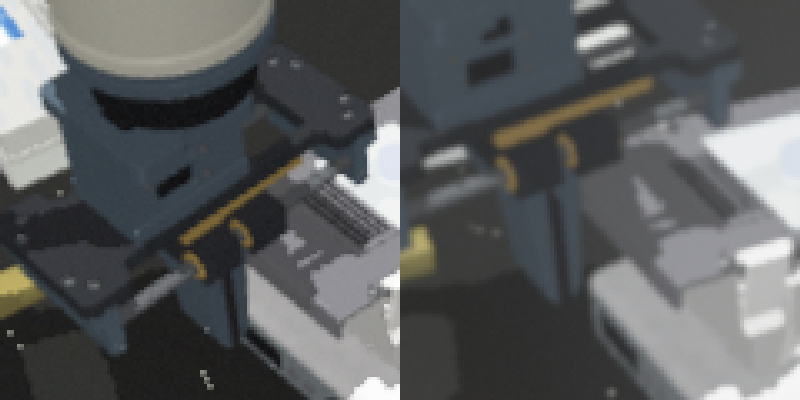

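>>> {"method": "send_rows", "body": {"steps": [[[0,0.7,0],[0,0,0],0],[[0,1.4,0],[0,0,0],0],[[0,2.1,0],[0,0,0],0],[[0,2.6,0],[0,0,0],0],[[0,3.0,0],[0,0,0],0]]}}

```text
time_s: 4.4
ee_pos: [0.4921, 0.0147, 0.1199]
eef_rot: [-1.916, -2.489, 0.001]
ft_force: [-1.9, -0.7, 0.8]
opening: 0.0005
gripper_force: 1.3
```

>>> {"method": "send_rows", "body": {"steps": [[[0,0.2,0],[0,0,0],0],[[0,0.4,0],[0,0,0],0],[[0,0.6,0],[0,0,0],0],[[0,0.8,0],[0,0,0],0],[[0,1.0,0],[0,0,0],0]]}}

```text
time_s: 5.03
ee_pos: [0.502, 0.0172, 0.12]
eef_rot: [1.917, 2.489, 0.0]
ft_force: [-1.9, -0.9, 1.1]
opening: 0.0001
gripper_force: 1.2
```

Steady 2 N: the cover is sliding. Continuing.

>>> {"method": "send_rows", "body": {"steps": [[[0,0.3,0],[0,0,0],0],[[0,0.6,0],[0,0,0],0],[[0,0.9,0],[0,0,0],0],[[0,1.2,0],[0,0,0],0],[[0,1.4,0],[0,0,0],0]]}}

```text
time_s: 5.65
ee_pos: [0.5155, 0.0208, 0.12]
eef_rot: [1.917, 2.489, 0.0]
ft_force: [-1.9, -1.2, 0.8]
opening: 0.0003
gripper_force: 1.2
```

>>> {"method": "send_rows", "body": {"steps": [[[0,0.1,0],[0,0,0],0],[[0,0.2,0],[0,0,0],0],[[0,0.3,0],[0,0,0],0],[[0,0.3,0],[0,0,0],0],[[0,0.3,0],[0,0,0],0]]}}

```text
time_s: 6.28
ee_pos: [0.5184, 0.0216, 0.12]
eef_rot: [1.917, 2.489, 0.0]
ft_force: [-1.6, -0.7, 0.1]
opening: 0.0006
gripper_force: 0.6
```

>>> {"method": "send_rows", "body": {"steps": [[[0,0.05,0],[0,0,0],0],[[0,0.1,0],[0,0,0],0],[[0,0.15,0],[0,0,0],0],[[0,0.2,0],[0,0,0],0],[[0,0.2,0],[0,0,0],0]]}}

```text
time_s: 6.9
ee_pos: [0.5203, 0.0221, 0.12]
eef_rot: [1.917, 2.489, 0.0]
ft_force: [-2.2, -0.5, 1.1]
opening: 0.0004
gripper_force: 1.0
```

>>> {"method": "send_rows", "body": {"steps": [[[0,0.05,0],[0,0,0],0],[[0,0.1,0],[0,0,0],0],[[0,0.15,0],[0,0,0],0],[[0,0.2,0],[0,0,0],0],[[0,0.2,0],[0,0,0],0]]}}

```text
time_s: 7.52
ee_pos: [0.5222, 0.0226, 0.12]
eef_rot: [1.917, 2.489, 0.0]
ft_force: [-1.2, -0.5, 0.6]
opening: 0.0007
gripper_force: 1.0
```

>>> {"method": "send_rows", "body": {"steps": [[[0,0.05,0],[0,0,0],0],[[0,0.1,0],[0,0,0],0],[[0,0.15,0],[0,0,0],0],[[0,0.2,0],[0,0,0],0],[[0,0.2,0],[0,0,0],0]]}}

```text
time_s: 8.15
ee_pos: [0.5237, 0.023, 0.1199]
eef_rot: [-1.916, -2.489, 0.001]
ft_force: [-4.5, -2.3, 1.4]
opening: 0.0006
gripper_force: 2.5
```

>>> {"method": "send_rows", "body": {"steps": [[[0,0.05,0],[0,0,0],0],[[0,0.1,0],[0,0,0],0],[[0,0.15,0],[0,0,0],0],[[0,0.15,0],[0,0,0],0],[[0,0.15,0],[0,0,0],0]]}}

```text
time_s: 8.78
ee_pos: [0.5238, 0.0232, 0.1196]
eef_rot: [-1.915, -2.487, 0.004]
ft_force: [-9.0, -4.3, 2.5]
opening: 0.0002
gripper_force: 5.4
```

Run:
```python
from h import *
s=robot.state();print(s['ee_pos'],s['ft_force'])
w=cam('wrist');c=cam('side')
a=cv2.resize(w['image'][0:400,240:640,::-1],(400,400));b=cv2.resize(c['image'][170:290,260:380,::-1],(400,400),interpolation=0)
cv2.imwrite('pics/m6.png',np.hstack([a,b]))
```

```text
[0.52383767 0.02323646 0.1195937 ] [-8.96276343 -4.28829948  2.52776932]
```

View pics/m6.png

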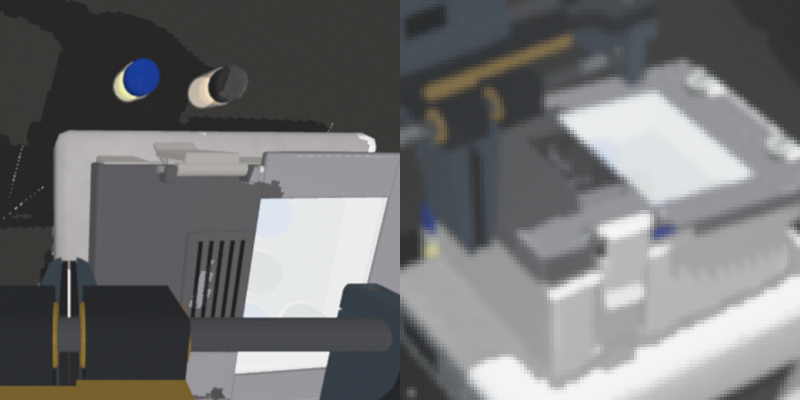

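The side view shows both pins seated at the slots (rear, about (700,80) and (785,150) in the mosaic). The push stalled at 10 N, so the slots are home. Now back off, rise and go over the pad.

>>> {"method": "send_rows", "body": {"steps": [[[0,-2.5,0],[0,0,0],0],[[0,-2.5,-4],[0,0,0],0],[[0,-2.5,-7.5],[0,0,0],0],[[0,2,-7.5],[0,0,0],0],[[0,6.4,-7.5],[0,0,0],0]]}}

```text
time_s: 9.5
ee_pos: [0.5893, 0.0402, 0.1961]
eef_rot: [1.916, 2.487, 0.003]
ft_force: [-0.0, -0.2, 0.5]
opening: 0.0007
gripper_force: 0.0
```

>>> {"method": "send_rows", "body": {"steps": [[[0,0,0.5],[0,0,0],0],[[0,0,1.0],[0,0,0],0],[[0,0,1.5],[0,0,0],0],[[0,0,2.0],[0,0,0],0],[[0,0,2.4],[0,0,0],0]]}}

```text
time_s: 10.12
ee_pos: [0.5871, 0.0397, 0.1708]
eef_rot: [-1.917, -2.489, 0.0]
ft_force: [-0.0, 0.0, -0.3]
opening: 0.0005
gripper_force: 0.0
```

>>> {"method": "send_rows", "body": {"steps": [[[0,0,0.2],[0,0,0],0],[[0,0,0.4],[0,0,0],0],[[0,0,0.6],[0,0,0],0],[[0,0,0.8],[0,0,0],0],[[0,0,0.8],[0,0,0],0]]}}

```text
time_s: 10.75
ee_pos: [0.5873, 0.0398, 0.1629]
eef_rot: [-1.917, -2.489, 0.0]
ft_force: [-0.5, 0.1, 0.2]
opening: 0.0003
gripper_force: 0.0
```

No contact, which agrees with the shorter fingers seen. Continuing guarded.

>>> {"method": "send_rows", "body": {"steps": [[[0,0,0.2],[0,0,0],0],[[0,0,0.4],[0,0,0],0],[[0,0,0.6],[0,0,0],0],[[0,0,0.8],[0,0,0],0],[[0,0,0.8],[0,0,0],0]]}}

```text
time_s: 11.38
ee_pos: [0.5873, 0.0398, 0.1548]
eef_rot: [-1.917, -2.489, 0.0]
ft_force: [-0.1, -0.8, -1.0]
opening: 0.0004
gripper_force: 0.0
```

>>> {"method": "send_rows", "body": {"steps": [[[0,0,0.15],[0,0,0],0],[[0,0,0.3],[0,0,0],0],[[0,0,0.45],[0,0,0],0],[[0,0,0.6],[0,0,0],0],[[0,0,0.6],[0,0,0],0]]}}

```text
time_s: 12.0
ee_pos: [0.5873, 0.0398, 0.1489]
eef_rot: [-1.917, -2.489, 0.0]
ft_force: [0.3, -0.4, -1.0]
opening: 0.0006
gripper_force: 0.0
```

Run:
```python
from h import *
s=robot.state();print(s['ee_pos'],s['ft_force'])
c=cam('side');w=cam('wrist')
np.save('s7.npy',c['image'])
cv2.imwrite('pics/m7.png',np.hstack([cv2.resize(w['image'][80:400,160:480,::-1],(400,400)),cv2.resize(c['image'][170:290,250:370,::-1],(400,400),interpolation=0)]))
```

```text
[0.58728355 0.03980437 0.14886694] [ 0.29568289 -0.37009626 -0.98818378]
```

>>> {"method": "send_rows", "body": {"steps": [[[0,0,0.15],[0,0,0],0],[[0,0,0.3],[0,0,0],0],[[0,0,0.45],[0,0,0],0],[[0,0,0.6],[0,0,0],0],[[0,0,0.6],[0,0,0],0]]}}

```text
time_s: 12.72
ee_pos: [0.5873, 0.0398, 0.1429]
eef_rot: [-1.917, -2.489, 0.0]
ft_force: [0.2, -0.1, -0.3]
opening: 0.0006
gripper_force: 0.0
```

>>> {"method": "send_rows", "body": {"steps": [[[0,0,0.1],[0,0,0],0],[[0,0,0.2],[0,0,0],0],[[0,0,0.3],[0,0,0],0],[[0,0,0.4],[0,0,0],0],[[0,0,0.5],[0,0,0],0]]}}

```text
time_s: 13.35
ee_pos: [0.5874, 0.0398, 0.1379]
eef_rot: [-1.917, -2.489, -0.0]
ft_force: [-0.6, -0.3, 1.0]
opening: 0.0007
gripper_force: 0.0
```

>>> {"method": "send_rows", "body": {"steps": [[[0,0,0.1],[0,0,0],0],[[0,0,0.2],[0,0,0],0],[[0,0,0.3],[0,0,0],0],[[0,0,0.4],[0,0,0],0],[[0,0,0.5],[0,0,0],0]]}}

```text
time_s: 13.98
ee_pos: [0.5874, 0.0398, 0.133]
eef_rot: [1.917, 2.489, 0.0]
ft_force: [-0.9, -0.3, 3.4]
opening: 0.0003
gripper_force: 1.5
```

Contact at TCP z ≈ 0.137, so the end of the press should be near 0.118.

>>> {"method": "send_rows", "body": {"steps": [[[0,0,0.1],[0,0,0],0],[[0,0,0.2],[0,0,0],0],[[0,0,0.3],[0,0,0],0],[[0,0,0.4],[0,0,0],0],[[0,0,0.5],[0,0,0],0]]}}

```text
time_s: 14.6
ee_pos: [0.587, 0.0397, 0.1281]
eef_rot: [-1.917, -2.489, 0.001]
ft_force: [-4.5, -2.1, 8.4]
opening: 0.0004
gripper_force: 4.3
```

>>> {"method": "send_rows", "body": {"steps": [[[0,0,0.1],[0,0,0],0],[[0,0,0.2],[0,0,0],0],[[0,0,0.3],[0,0,0],0],[[0,0,0.4],[0,0,0],0],[[0,0,0.5],[0,0,0],0]]}}

```text
time_s: 15.22
ee_pos: [0.5875, 0.0399, 0.1231]
eef_rot: [1.917, 2.489, 0.0]
ft_force: [-1.6, -0.1, 7.0]
opening: 0.0007
gripper_force: 3.5
```

>>> {"method": "send_rows", "body": {"steps": [[[0,0,0.1],[0,0,0],0],[[0,0,0.2],[0,0,0],0],[[0,0,0.3],[0,0,0],0],[[0,0,0.4],[0,0,0],0],[[0,0,0.4],[0,0,0],0]]}}

```text
time_s: 15.85
ee_pos: [0.5874, 0.0398, 0.1188]
eef_rot: [-1.917, -2.489, 0.0]
ft_force: [1.0, -0.3, -0.3]
opening: 0.0003
gripper_force: 0.0
```

Force dropped to zero: the clips snapped. Follow down to confirm the bottom.

>>> {"method": "send_rows", "body": {"steps": [[[0,0,0.1],[0,0,0],0],[[0,0,0.15],[0,0,0],0],[[0,0,0.2],[0,0,0],0],[[0,0,0.25],[0,0,0],0],[[0,0,0.25],[0,0,0],0]]}}

```text
time_s: 16.48
ee_pos: [0.5874, 0.0398, 0.1165]
eef_rot: [-1.917, -2.489, 0.0]
ft_force: [0.3, -0.5, -0.5]
opening: 0.0003
gripper_force: 0.0
```

>>> {"method": "send_rows", "body": {"steps": [[[0,0,0.1],[0,0,0],0],[[0,0,0.15],[0,0,0],0],[[0,0,0.2],[0,0,0],0],[[0,0,0.25],[0,0,0],0],[[0,0,0.25],[0,0,0],0]]}}

```text
time_s: 17.1
ee_pos: [0.5875, 0.0398, 0.1163]
eef_rot: [1.916, 2.488, 0.001]
ft_force: [-12.4, -0.0, 37.9]
opening: 0.0003
gripper_force: 19.1
```

Firm bottom at 38 N, so it is flat. Lift off.

>>> {"method": "send_rows", "body": {"steps": [[[0,0,-1],[0,0,0],0],[[0,0,-3],[0,0,0],0],[[0,0,-6],[0,0,0],0],[[0,-6,-10],[0,0,0],0],[[0,-10,-12],[0,0,0],0]]}}

```text
time_s: 17.73
ee_pos: [0.4897, 0.014, 0.2351]
eef_rot: [1.916, 2.489, 0.001]
ft_force: [-0.4, -1.1, 0.4]
opening: 0.0006
gripper_force: 0.0
```

Run:
```python
from h import *
s=robot.state();print(s['ee_pos'],s['ft_force'],s['time_s'])
w=cam('wrist');g=cv2.cvtColor(w['image'],cv2.COLOR_RGB2GRAY)
O=np.array([.61646,.04796]);a=np.radians(14.84);X=np.array([np.cos(a),np.sin(a)]);Y=np.array([-X[1],X[0]])
# window: brightest large quad; sample rectified top view at z=.124 in the shaker frame, 2mm/px
xs=np.arange(-.1,.1,.001);ys=np.arange(.075,-.02,-.001)
m=np.array([[proj(w,[*(O+X*x+Y*y),.124]) for x in xs] for y in ys],np.float32)
t=cv2.remap(g,m[...,0],m[...,1],cv2.INTER_LINEAR);cv2.imwrite('pics/top.png',t)
for y0 in (.05,.035,.02):
    i=int(round((.075-y0)*1000));r=t[i-2:i+3].mean(0);d=np.diff(cv2.GaussianBlur(r[None],(5,1),0)[0]);k=[j for j in range(1,len(d)-1) if abs(d[j])>6 and abs(d[j])>=abs(d[j-1]) and abs(d[j])>=abs(d[j+1])]
    print(y0,[(round(1000*xs[j]),int(d[j])) for j in k])
```

```text
[0.48967777 0.01401699 0.23510575] [-0.43673723 -1.05767699  0.44983667] 17.725
0.05 [(-91, -17), (-29, 18), (84, 23), (91, -49)]
0.035 [(-92, -17), (-65, 18), (-59, -19), (-29, 17), (-17, 18), (50, -19), (68, -10), (72, 23), (86, 8), (90, -45)]
0.02 [(-92, -17), (-70, 19), (-60, -17), (-29, 13), (-17, 18), (49, -19), (84, 23), (90, -50)]
```

Measured from this view, the cover spans −91 to +84 mm with the shelf edge reading 3 mm short. That puts it within 1 mm of home, with the right length for lying flat. Handing in.

```bash
python3 -c "
from h import *
print(robot.finish_job())"
```

```text
the job is handed in; nothing more can be done
None
```

The cover is fastened and the job is handed in (no verdict returned): slots measured within about 1 mm of home and the press ended on a firm, flat bottom. I inferred the clips snapped from the force dropping to zero, not from a picture; the arm stayed clear of the flask and timer, though I did not re-measure them at the end.

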